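Open the counterweighted hold-down and load the bush

ROBOT

A 6-joint arm with a two-finger parallel gripper is mounted at the origin on a cart in front of the work surface, level with it; the furniture and walls round the work are solid. World frame = base frame: x ahead of the robot, y to its left, z up, the work surface at z = 0. Lengths are in mm, angles in rad, forces in N, time in s.
With the tool pointing down it reaches from about 325 to 875 mm from the base axis. Payload 4.4 kg.
Tool frame: the origin (TCP) lies on the centre line of the jaws, within the pads' length; the fingertips stand 17 mm ahead of it and the grasp point (between the pads) lies 2 mm behind it; z points along the fingers, y is the line along which they close (so a half turn about z gives the same grasp; the last joint's range is limited). The gripper opens to 85 mm and grips with 20 to 120 N. Pads are 22 mm wide; open, the fingers measure 114 mm over their backs; the gripper's body (76 mm by 85 mm) begins 54 mm behind the grasp point. The pads swing forward as they close: fully open they stand 13 mm farther back than shut.
Start: joints at [-0.15, 0.207, 1.542, -0, 1.393, -0.15], TCP at [575.002, -0.012, 248.282] pointing down, gripper open.
Joint ranges: [-2.73, 2.73], [-0.86, 2.22], [0.23, 2.46], [-1.11, 4.25], [0.08, 2.63], [-2.82, 2.82]. Speed limits (rad/s): [2.79, 2.79, 3.14, 3.14, 3.14, 3.14].

INTERFACE

Orientations are given as a unit quaternion [w, x, y, z].
In Python, from rig import bot, optics gives the robot as it stands. Calls block until the motion is done:
- bot.goto(position, orientation): joint-space move of the TCP to a pose.
- bot.move_straight(position, rotation=None, velocity=150): straight line of the TCP; rotation=None keeps the orientation; velocity is the mean speed in mm/s.
- bot.set_joints(angles): joint-space move.
- bot.grip(opening, force=None): opening from 0.0 (shut) to 1.0 (fully open); force is the grip in N (None keeps the last); returns when the fingers have stopped.
- bot.hold(seconds).
- bot.ik(position, orientation): joint angles nearest the present ones, or None.
- optics.read_camera(name): name is "scene" or "side" or "wrist"; returns a dict with "pixels" (384x512x3 uint8, red, green, blue), "fov_y" (degrees; the focal length in pixels is half the picture's height over the tangent of half this angle, whatever the lens; pixels are square), "cx", "cy" (the principal point, pixels), "R" (3x3) and "t" (3): a world point X has camera coordinates R X + t. Camera axes: x right, y down, z forward; pixel columns grow to the right and rows downward; lengths in mm; the calibration is good to about 2 mm. A picture is of the moment at which its call begins. There is no depth.
A pose or a line that the arm cannot do raises bot.Unreachable and nothing moves.
- bot.hand_in(): hands the job in; it is judged then, once.
Readings, each from a call of its own:
- bot.get_clock(): time.
- bot.get_q(): joint angles.
- bot.get_dq(): joint speeds.
- bot.get_joint_torque(): joint torques, N m.
- bot.get_tcp_pos(): TCP position.
- bot.get_tool_rot(): TCP orientation.
- bot.get_ft_force(): force on the tool from outside, world axes, zero at the start.
- bot.get_torque(): the same for the moment, N m.
- bot.get_gripper_width(): opening from 0.0 (shut) to 1.0 (fully open).
- bot.get_grip_force(): force on a finger pad.
Only numpy, scipy, OpenCV 4.12 (cv2) and the standard library are available. Lean on these libraries where they do the work, as an engineer would, in place of code of your own. Each camera call takes 0.05 s, during which the arm holds its last target. There are 200 camera calls.

TASK

Lift the hold-down arm of the clamping fixture by its front cross bar, past its balance point, and lay it gently back against its stop so that it stays open by itself when let go: do not let it fall, and do not press hard on the stop. Then take the plain dark bush from the cart and seat it gently, upright and fully home, in the round nest. Leave the pale collet beside it where it stands.

Things in the scene. Friction and masses are not known exactly. Their poses are not given: they have to be found in the camera images.
- fixture: Grey bench fixture, fixed. Base plate 290 x 140 x 12 mm; origin on the cart top below the nest centre, +x from nest to hinge (roughly away from the robot), z up; base from x -60 to 230 mm, y -70 to 70 mm. Nest: aluminium block 70 x 70 mm, top 24 mm above the cart, with a round chamfered pocket 39.5 mm wide, 12 mm deep. Hinge cheeks to 108 mm high at x 125 to 175 mm.
- nest (a point): Centre of the pocket's floor, 12 mm above the cart top; the pocket's rim is 12 mm higher. A seated bush has its underside on this point, and 30 mm of it stands out of the pocket: hold it by its upper part.
- hinge (a point): Centre of the arm's hinge line, 150 mm behind the nest centre (fixture +x) and 90 mm above the cart. The hinge line runs along the fixture's y axis.
- handle_bar (a point): Middle of the arm's front cross bar: round steel, 13 mm thick, 92 mm free length, parallel to the hinge line, 215 mm from it; when shut 90 mm above the cart, clear below. A cross bridge (16 mm wide) with a presser foot over the nest lies 65 mm from it toward the hinge. The bar can turn between the fingers, so a gripper pointing straight down can hold it all the way.
- hold_arm (a joint): Arm angle (rad): 0 shut (level, foot blocks the nest), grows as the cross bar rises and swings back. Shut, about 2 N lift it at the bar. Balance lies between 0.6 and 0.9 (varies): short of it the arm falls shut, past it back on its stop. Stop: a rubber-tipped screw whose setting differs each time and is not measured; the arm rests on it somewhere from 1.46 to 1.76, to be found by feel.
- tail: Tail of the arm: steel stalk 12 x 16 mm with a round dark counterweight (44 mm across, 50 mm wide) 88 mm from the hinge; upright when shut, it comes down behind the hinge as the arm opens, and the stalk lands on the stop screw 52 mm behind the hinge. Origin on the hinge line; turns with the arm. Force at the cross bar is about 4 times as large at the stop; by its own weight the arm rests there with 6 to 11 N.
- bushing: Loose plain dark steel bush (short thick tube), 37 mm in diameter, 42 mm high, about 0.2 kg, standing upright on the cart; origin at the centre of its underside, z along its axis.
- collet: Loose pale steel collet, 39 mm in diameter, 46 mm high, tapered with a collar at its foot; a bystander. Origin at the centre of its underside. Bush and collet stand to the right of the fixture, one nearer to the robot, one farther; which is which varies.
Things that resemble listed ones, but are neither listed nor needed, are in the scene too. What is shaped like the bushing but green, red or yellow is not meant.

How it is judged:
By the outcome, as a careful person would: the job done as asked, in the order asked, and still so for the second after the job is handed in, with the robot touching nothing.
It also fails if it takes over 64 s, if anything falls off the work surface, if the arm or the gripper's body presses on something with over 40 N, if the wrist force passes 120 N, or if a joint passes its speed limit or range.

## Working session

There is one attempt and no reset: what is moved stays moved. The work goes in short steps, each a Python script; the robot and the scene stay as the last script left them, time stands still between calls to the robot, and variables do not carry over. Pictures are saved under pics/ and viewed, at most 10 in all, crops included, and the job is handed in when it is done.

```bash
ls; mkdir -p pics
python3 - <<'E'
from rig import bot, optics
import cv2, numpy as np, pickle
d={n:optics.read_camera(n) for n in("scene","side","wrist")}
pickle.dump(d,open("d0.pkl","wb"))
for n in d:
    c=d[n];print(n,c["fov_y"],c["cx"],c["cy"],(-np.array(c["R"]).T@np.array(c["t"])).round(),np.array(c["R"]).round(2).tolist())
im=np.hstack([d["scene"]["pixels"],d["side"]["pixels"]])[:,:,::-1]
cv2.imwrite("pics/a.png",cv2.resize(d["scene"]["pixels"][:,:,::-1],(800,600)))
cv2.imwrite("pics/b.png",cv2.resize(d["side"]["pixels"][:,:,::-1],(800,600)))
print(bot.get_clock(),bot.get_tool_rot(),bot.get_ft_force())
E
```

```text
pics
scene 42.71813367092829 258.0562552813591 192.00433733130365 [ 131. -936.  583.] [[0.9, -0.44, -0.02], [-0.21, -0.39, -0.89], [0.39, 0.81, -0.45]]
side 52.47097663752263 248.18661214550676 188.14469383466525 [ 345. -971.  442.] [[0.98, -0.18, 0.01], [-0.05, -0.36, -0.93], [0.17, 0.92, -0.36]]
wrist 65.42752801404228 259.34826769198355 198.91403854618068 [575.  70. 372.] [[1.0, 0.0, -0.0], [0.0, -0.96, 0.27], [-0.0, -0.27, -0.96]]
0.15 [-7.16706392e-04  7.07115873e-01  7.07097126e-01 -5.32680746e-04] [ 0.16027545 -0.02698224 -0.63429105]
```

View pics/a.png

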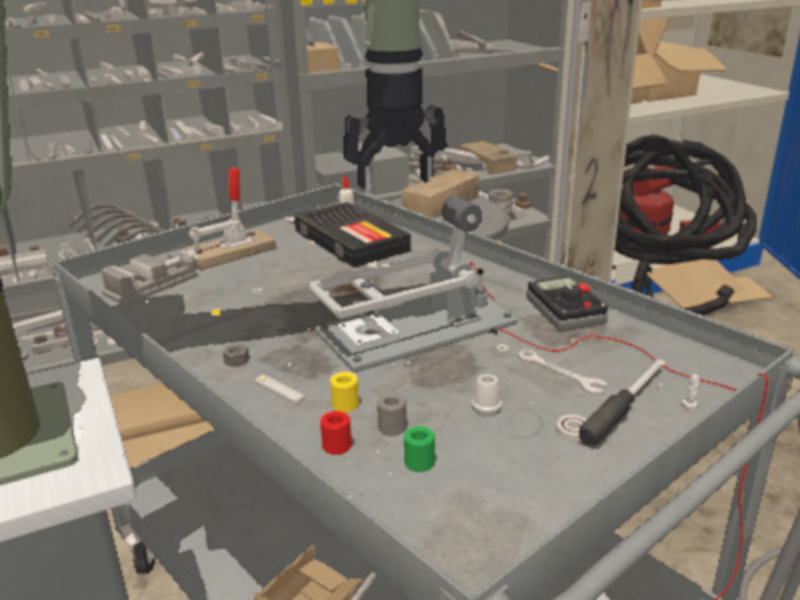

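View pics/b.png

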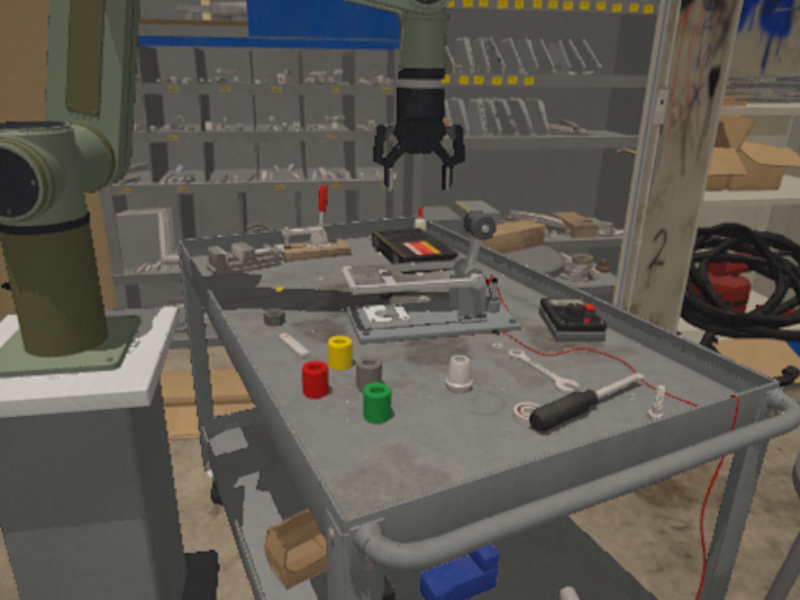

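Scene (800x600 view): the dark bush is at (392,413) and the pale collet at (487,393). Red (336,432), yellow (344,391) and green (419,448) are decoys, and the ring at (236,355) is too low to be the bush. The fixture has its bar at about (328,300), its front-right base corner at (355,366) and its back-right corner at (515,318).

```bash
cat > h.py <<'E'
from rig import bot, optics
import cv2, numpy as np, pickle
def ray(c,u,v):
    f=192/np.tan(np.radians(c["fov_y"])/2); R=np.array(c["R"]); 
    d=R.T@np.array([(u-c["cx"])/f,(v-c["cy"])/f,1]); return -R.T@np.array(c["t"]), d/np.linalg.norm(d)
def onz(c,u,v,z):
    o,d=ray(c,u,v); return o+d*(z-o[2])/d[2]
def proj(c,X):
    f=192/np.tan(np.radians(c["fov_y"])/2); p=np.array(c["R"])@np.array(X,float)+np.array(c["t"]); return np.array([c["cx"]+f*p[0]/p[2],c["cy"]+f*p[1]/p[2]])
def tri(c1,p1,c2,p2):
    o1,d1=ray(c1,*p1);o2,d2=ray(c2,*p2)
    s=np.linalg.lstsq(np.stack([d1,-d2],1),o2-o1,rcond=None)[0]
    a=o1+s[0]*d1;b=o2+s[1]*d2; return (a+b)/2,np.linalg.norm(a-b)
E
python3 - <<'E'
from h import *
d=pickle.load(open("d0.pkl","rb"));s=d["scene"];k=.64
for n,p,z in [("frontright",(355,366),12),("frontleft",(318,333),12),("backright",(515,318),12),("bush foot",(392,432),0),("bushtop",(392,402),42),("collet foot",(487,410),0)]:
    print(n,onz(s,p[0]*k,p[1]*k,z).round())
print("bush side", onz(d["side"],370*k,365*k,42).round())
print("bar ends", tri(s,(312*k,287*k),d["side"],(344*k,270*k)), tri(s,(335*k,312*k),d["side"],(352*k,290*k)))
cv2.imwrite("pics/c.png",cv2.resize(d["wrist"]["pixels"][:,:,::-1],(800,600)))
cv2.imwrite("pics/d.png",cv2.resize(s["pixels"][150:310,190:370,::-1],(790,700),interpolation=cv2.INTER_CUBIC)[:600])
E
```

```text
frontright [472. -64.  12.]
frontleft [459.  52.  12.]
backright [752. -50.  12.]
bush foot [ 458. -215.    0.]
bushtop [ 461. -210.   42.]
collet foot [ 589. -229.    0.]
bush side [ 461. -219.   42.]
bar ends (array([455.89665339,  52.24550766,  91.19188706]), np.float64(0.13213255429353543)) (array([460.8911671 , -25.43649076,  82.69394886]), np.float64(1.6333406759664266))
```

View pics/c.png

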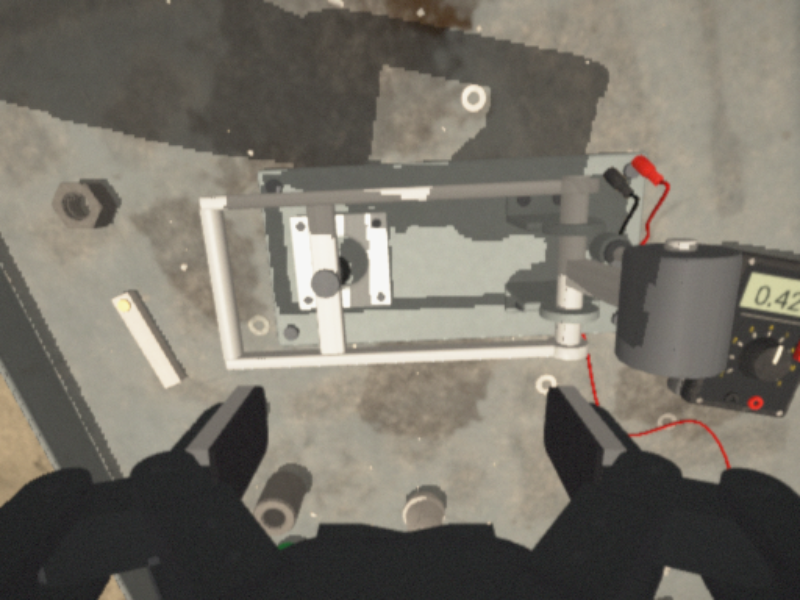

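View pics/d.png

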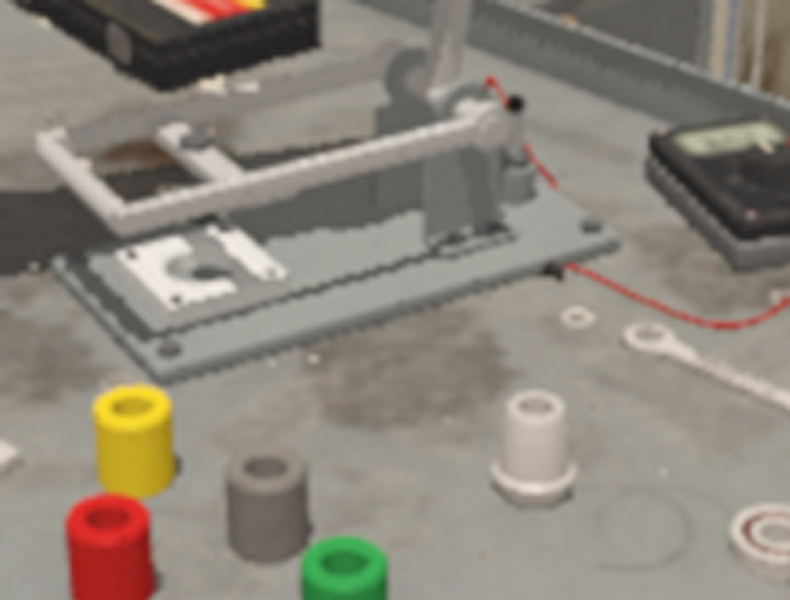

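The wrist view shows the bar from (213,203) to (234,361), the nest block corners at (291,217), (386,214), (391,304) and (297,310), and the hinge line from (574,185) to (570,352). The crop confirms that the bush is the plain dark tube at crop (268,505). Crop (535,450) has a foot collar and taper, so it is the collet. Red, yellow and green are excluded by colour.

Run:
```python
from h import *
d=pickle.load(open("d0.pkl","rb"));w=d["wrist"];k=.64
P=lambda u,v,z:onz(w,u*k,v*k,z)[:2]
bl,br=P(213,203,93),P(234,361,93); hl,hr=P(574,185,97),P(570,352,97)
print("bar",bl,br,(bl+br)/2,"hinge",hl,hr,(hl+hr)/2)
n=[P(*p,24) for p in[(291,217),(386,214),(391,304),(297,310)]];print("nest",np.round(n,1).tolist(),np.mean(n,0))
a=(P(262,172,12),P(645,153,12));print("base",a)
dl=(bl-br);print("bar yaw",np.degrees(np.arctan2(-dl[0],dl[1])),"nest yaw",[np.degrees(np.arctan2(*(n[j]-n[i])[::-1])) for i,j in((0,1),(3,2))],np.degrees(np.arctan2(*(a[1]-a[0])[::-1])))
print("bush", P(283,497,42)); print(bot.get_torque())
```

```text
bar [462.52620746  55.64528469] [464.97219264 -43.18398007] [463.74920005   6.23065231] hinge [670.51710528  66.08475999] [678.12380562 -35.07686343] [674.32045545  15.50394828]
nest [[490.8, 42.2], [560.4, 44.4], [563.6, -23.7], [490.7, -28.7]] [526.38842152   8.55855483]
base (array([468.55199872,  73.92752746]), array([749.52136803,  87.54307655]))
bar yaw 1.417758432223419 nest yaw [np.float64(1.8499094252509276), np.float64(3.8782573059079337)] 2.774336982391125
bush [ 473.46663222 -184.7231165 ]
[-0.01375121  0.03969994  0.01764578]
```

```bash
cat >> h.py <<'E'
from scipy.spatial.transform import Rotation as Ro
def quat(yaw_deg):
    r=Ro.from_euler('z',yaw_deg,degrees=True)*Ro.from_quat([1,1,0,0])  # xyzw; tool down, y along world x
    x,y,z,w=r.as_quat(); return [w,x,y,z]
YAW=2.6
E
python3 - <<'E'
from h import *
bot.grip(0.5,25)
bot.goto([462,6,150],quat(YAW))
w=optics.read_camera("wrist"); pickle.dump(w,open("w1.pkl","wb"))
print(bot.get_clock(),bot.get_tcp_pos(),bot.get_ft_force(),proj(w,[462,6,90])/.64)
cv2.imwrite("pics/e.png",cv2.resize(w["pixels"][:,:,::-1],(800,600)))
E
```

```text
1.3417 [464.95654885   5.46454388 152.09197026] [-0.05284142  0.27610987  0.5188816 ] [398.94432892 347.94188912]
```

View pics/e.png

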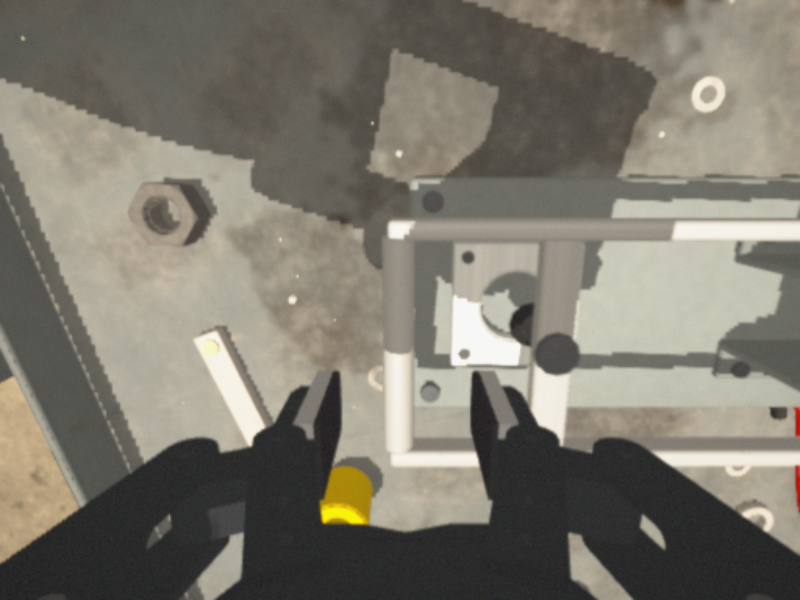

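The bar runs from (400,225) to (399,458), vertical in the picture, which matches the yaw and my estimate to about 1-2 mm. The fingers straddle it and clear the bridge. Next I'll descend, grip and check the forces.

Run:
```python
from h import *
w=pickle.load(open("w1.pkl","rb"));k=.64
a,b=[onz(w,u*k,v*k,90)[:2] for u,v in((400,225),(399,458))]
# pocket centre from rim ellipse visible left edge (483,313) at z=24
print("bar",a,b,(a+b)/2,"pocket left rim",onz(w,481*k,313*k,24))
print(bot.get_tcp_pos())
m=(a+b)/2
bot.move_straight([m[0],m[1],88],quat(YAW),velocity=100)
bot.hold(.2);f0=np.array(bot.get_ft_force());print(bot.get_tcp_pos(),f0)
bot.grip(0,25);bot.hold(.2)
print(bot.get_tcp_pos(),np.array(bot.get_ft_force())-f0,bot.get_gripper_width(),bot.get_grip_force(),bot.get_clock())
np.save("f0.npy",f0)
```

```text
bar [460.22484696  57.43644788] [464.29280094 -47.23683815] [462.25882395   5.09980487] pocket left rim [507.59793942   4.28652721  24.        ]
[464.95654885   5.46454388 152.09197026]
[463.02642928   4.97921657  88.84403196] [-0.15830555 -0.59239502 -0.0696742 ]
[460.5898146    5.06367501  88.20607771] [-6.64443529  0.33724011  6.45059736] 0.14135270815142054 24.47130560874939 2.8917
```

Run:
```python
from h import *
f0=np.load("f0.npy")
x=462.26
for i in range(2):
    x-=2 if i==0 else 1
    bot.move_straight([x,5.1,88.5],velocity=30);bot.hold(.1)
    print(x,bot.get_tcp_pos().round(2) if hasattr(bot.get_tcp_pos(),'round') else bot.get_tcp_pos(),np.array(bot.get_ft_force())-f0,bot.get_clock())
```

```text
460.26 [460.5    5.03  88.46] [ 1.27262826 -0.04559117 -1.63453952] 3.2417
459.26 [460.49   5.02  88.97] [ 6.24912519  0.67293896 -1.56610767] 3.5917
```

```bash
cat >> h.py <<'E'
H=np.array([675.3,14.9,88.5]); U=np.array([np.cos(np.radians(YAW)),np.sin(np.radians(YAW)),0]); V=np.array([-U[1],U[0],0]); Z=np.array([0,0,1.])
def arc(th,r,y,vel):
    """command bar angle th, radius r, lateral offset y; return radial, lateral, tangential force and actual angle"""
    er=-np.cos(th)*U+np.sin(th)*Z; et=np.sin(th)*U+np.cos(th)*Z
    bot.move_straight(H+r*er+y*V,velocity=vel); bot.hold(.06)
    F=np.array(bot.get_ft_force())-np.load("f0.npy"); p=np.array(bot.get_tcp_pos())-H
    return F@er,F@V,F@et,np.arctan2(p[2],-p@U)
E
python3 - <<'E'
from h import *
r,y=215.,0.
bot.grip(0,25)
for th in np.arange(.1,1.31,.1):
    fr,fl,ft,a=arc(th,r,y,70)
    print(round(th,2),np.round([fr,fl,ft,a,r,y],2),round(bot.get_clock(),2),flush=True)
    if np.linalg.norm([fr,fl,ft])>25: print("abort");break
    r+=np.clip(fr/10,-1,1);y+=np.clip(fl/10,-1,1)
np.save("ry.npy",[r,y])
print(bot.get_gripper_width(),bot.get_grip_force())
E
```

```text
0.1 [-3.87e+00 -8.00e-02 -1.51e+00  1.00e-01  2.15e+02  0.00e+00] 4.33
0.2 [-1.7500e+00 -1.6500e+00 -1.9200e+00  2.0000e-01  2.1461e+02 -1.0000e-02] 4.84
0.3 [ 2.6900e+00 -6.2000e-01 -1.3100e+00  3.0000e-01  2.1444e+02 -1.7000e-01] 5.36
0.4 [  6.38  -0.4   -1.46   0.4  214.71  -0.23] 5.88
0.5 [ 7.1800e+00  7.0000e-02 -6.0000e-02  5.1000e-01  2.1535e+02 -2.7000e-01] 6.39
0.6 [  7.01   0.86  -0.98   0.61 216.06  -0.27] 6.91
0.7 [ 6.6700e+00  7.0000e-02 -6.3000e-01  7.1000e-01  2.1677e+02 -1.8000e-01] 7.42
0.8 [ 6.6700e+00 -5.9000e-01 -1.2000e-01  8.0000e-01  2.1743e+02 -1.8000e-01] 7.94
0.9 [  5.97   1.33   0.54   0.9  218.1   -0.23] 8.46
1.0 [ 1.750e+00  1.520e+00  8.700e-01  1.000e+00  2.187e+02 -1.000e-01] 8.97
1.1 [ 1.1000e-01 -8.2000e-01  2.1300e+00  1.1000e+00  2.1887e+02  5.0000e-02] 9.49
1.2 [-3.6000e-01 -6.5000e-01  8.1000e-01  1.2000e+00  2.1888e+02 -3.0000e-02] 10.02
1.3 [-7.0000e-01 -9.0000e-01  1.2000e+00  1.3000e+00  2.1885e+02 -1.0000e-01] 10.54
0.13780337694545372 25.163957476615906
```

```bash
cat > stop.py <<'E'
from h import *
r,y=np.load("ry.npy")
def m(th):
    er=-np.cos(th)*U+np.sin(th)*Z; et=np.sin(th)*U+np.cos(th)*Z; F=[]
    for _ in range(5): bot.hold(.015);F.append(np.array(bot.get_ft_force())-np.load("f0.npy"))
    F=np.mean(F,0);return F@er,F@V,F@et
arc(1.4,r,y,50);hist=[]
th=1.4
while th<1.775:
    th+=.006
    a=arc(th,r,y,20)[3]; fr,fl,ft=m(th)
    hist.append(ft);b=np.median(hist[:-2][-8:]) if len(hist)>5 else ft
    print(round(th,3),round(a,4),np.round([fr,fl,ft,b],2),round(bot.get_clock(),2),flush=True)
    if ft<b-1.8 or ft<-1.2: print("contact");break
    r+=np.clip(fr/10,-.3,.3);y+=np.clip(fl/10,-.3,.3)
np.save("ry.npy",[r,y,th])
E
python3 stop.py
```

```text
1.406 1.4058 [0.64 0.31 1.15 1.15] 11.57
1.412 1.4119 [0.57 0.22 1.28 1.28] 11.97
1.418 1.4185 [-0.59  0.37  1.64  1.64] 12.36
1.424 1.424 [-0.89  0.31  1.16  1.16] 12.75
1.43 1.4301 [ 0.01 -0.01  1.16  1.16] 13.14
1.436 1.4365 [-1.09 -0.62  1.58  1.22] 13.53
1.442 1.4422 [-1.01  0.34  1.55  1.16] 13.93
1.448 1.4483 [-0.39 -0.34  1.35  1.22] 14.32
1.454 1.4549 [-0.83 -0.05  1.21  1.28] 14.71
1.46 1.4604 [0.04 0.03 1.49 1.32] 15.1
1.466 1.4666 [-0.31  0.05  1.62  1.32] 15.49
1.472 1.4724 [ 0.03 -0.26  1.68  1.42] 15.88
1.478 1.4781 [ 0.27 -0.34  1.78  1.42] 16.27
1.484 1.4844 [-0.51  0.43  1.45  1.52] 16.67
1.49 1.4901 [-0.61  0.85  1.68  1.56] 17.06
1.496 1.4961 [-0.84  0.24  1.39  1.52] 17.45
1.502 1.5027 [-0.74  0.06  1.84  1.55] 17.84
1.508 1.5084 [-0.52 -0.54  1.39  1.55] 18.23
1.514 1.5143 [ 0.29 -0.3   1.13  1.65] 18.62
1.52 1.5208 [-0.55 -0.78  1.66  1.65] 19.02
1.526 1.5262 [ 0.07 -0.15  1.62  1.56] 19.41
1.532 1.5313 [0.89 0.12 0.27 1.55] 19.8
1.538 1.5363 [ 1.35  0.41 -1.71  1.53] 20.19
contact
```

Run:
```python
from h import *
r,y,th=np.load("ry.npy")
a=arc(1.5325,r,y,20);print(np.round(a,3))
bot.grip(0.4);bot.hold(.3)
p=np.array(bot.get_tcp_pos());print(p,np.array(bot.get_ft_force())-np.load("f0.npy"),bot.get_clock())
bot.move_straight(p+[0,0,50],velocity=150)
bot.move_straight([560,-60,350],velocity=300)
bot.goto([445,-215,220],quat(0))
bot.hold(.15)
w=optics.read_camera("wrist");s=optics.read_camera("scene");pickle.dump((w,s),open("w2.pkl","wb"))
print(bot.get_clock(),bot.get_tcp_pos(),proj(w,[460,-215,42])/.64)
cv2.imwrite("pics/f.png",cv2.resize(np.hstack([w["pixels"],s["pixels"]])[:,:,::-1],(800,300)))
d=pickle.load(open("d0.pkl","rb"))
for n,q in dict(bush=(392,402),red=(336,420),yel=(344,379),green=(419,436)).items(): print(n,onz(d["scene"],q[0]*.64,q[1]*.64,42).round())
```

```text
[-0.221  0.008 -0.02   1.533]
[666.97739762  14.33777411 306.49472698] [-0.14169758  1.56733884  0.29711957] 21.1417
23.3833 [ 446.23091248 -214.64539718  221.00445529] [423.42011325 286.66577162]
bush [ 461. -210.   42.]
red [ 385. -213.   42.]
yel [ 429. -133.   42.]
green [ 459. -288.   42.]
```

View pics/f.png

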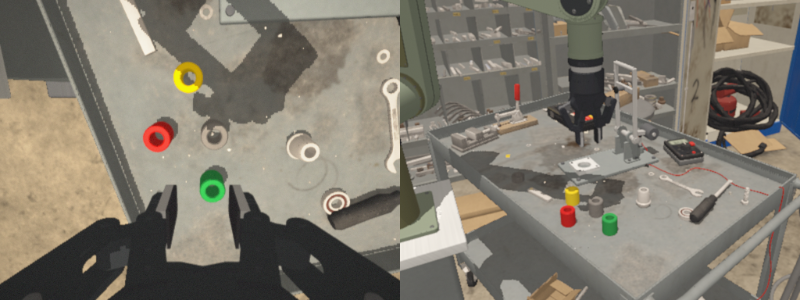

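The arm stays open (scene half). In the wrist half the dark bush is at (214,133), the collet at (302,147), with red (158,137), green (213,185) and yellow (188,77). I'll locate the bush's top circle.

```bash
cat >> h.py <<'E'
def circ(c,u,v,h=40,rmin=14,rmax=30,name=None):
    g=cv2.cvtColor(c["pixels"],cv2.COLOR_RGB2GRAY);x0,y0=int(u-h),int(v-h);g=cv2.resize(g[y0:y0+2*h,x0:x0+2*h],None,fx=4,fy=4,interpolation=cv2.INTER_CUBIC)
    r=cv2.HoughCircles(cv2.GaussianBlur(g,(9,9),2),cv2.HOUGH_GRADIENT_ALT,1.5,20,param1=150,param2=.6,minRadius=rmin*4//2,maxRadius=rmax*4)
    if name: cv2.imwrite(name,cv2.resize(cv2.cvtColor(c["pixels"],cv2.COLOR_RGB2BGR)[y0:y0+2*h,x0:x0+2*h],(600,600),interpolation=cv2.INTER_CUBIC))
    return [] if r is None else [(x0+a/4,y0+b/4,q/4) for a,b,q in r[0,:5]]
E
python3 - <<'E'
from h import *
w,s=pickle.load(open("w2.pkl","rb"))
for u,v,R in circ(w,274,170,name="pics/g.png"): print(u,v,R,onz(w,u,v,42).round(1))
E
```

```text
274.125 175.0 16.8205 [ 463.1 -206.    42. ]
274.125 175.0 9.678116 [ 463.1 -206.    42. ]
```

View pics/g.png

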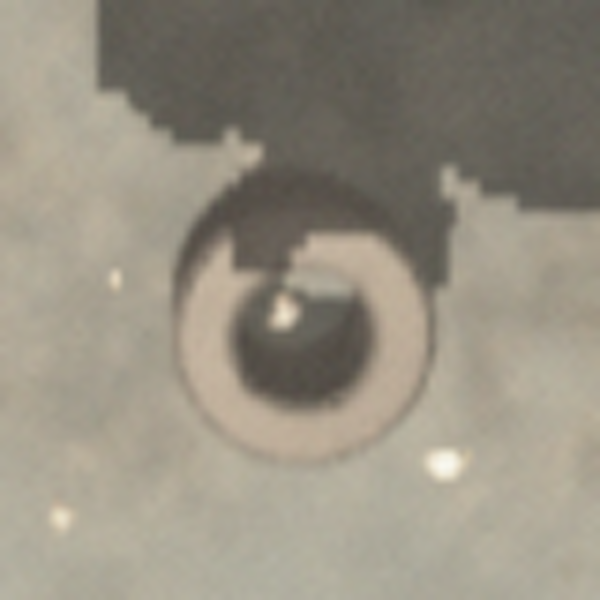

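The bush's top circle is at pixel (274,175), and it is plain and dark. Before grasping I'll look at the pocket with the same camera offset, so that the wrist camera's bias cancels. Then I'll squeeze the bush from two directions to centre it.

Run:
```python
from h import *
bot.goto([509,0,203],quat(0));bot.hold(.15)
w=optics.read_camera("wrist");pickle.dump(w,open("w3.pkl","wb"))
u,v=proj(w,[526,8,24]);print(u,v,bot.get_clock())
for a,b,R in circ(w,u,v,h=50,name="pics/h.png"): print(a,b,R,onz(w,a,b,24).round(1))
```

```text
274.92490682203754 174.32234042117986 24.4833
275.0 173.125 18.331095 [526.1   9.3  24. ]
```

View pics/h.png

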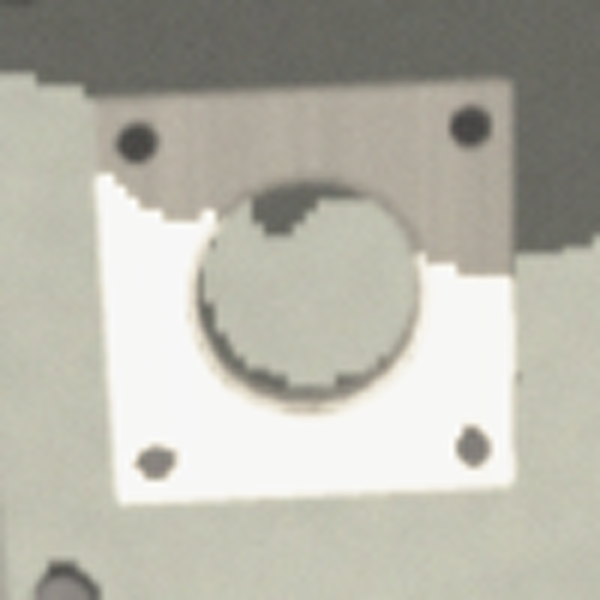

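The pocket is empty and centred at pixel (275,173.3), about (526.1, 9.1). Now the bush, with two gentle squeezes.

Run:
```python
from h import *
b=[462.3,-207]
bot.grip(0.7,20)
bot.goto([*b,110],quat(-30)); 
bot.move_straight([*b,31],quat(-30),velocity=120);bot.hold(.1)
f0=np.array(bot.get_ft_force());print(bot.get_tcp_pos(),f0)
bot.grip(0,20);bot.hold(.1);print(bot.get_tcp_pos(),np.array(bot.get_ft_force())-f0,bot.get_gripper_width(),bot.get_clock())
bot.grip(0.7)
bot.move_straight([*b,100],velocity=200)
bot.goto([*b,100],quat(60))
bot.move_straight([*b,31],velocity=120);bot.hold(.1)
f0=np.array(bot.get_ft_force())
bot.grip(0,20);bot.hold(.1);print(bot.get_tcp_pos(),np.array(bot.get_ft_force())-f0,bot.get_gripper_width(),bot.get_grip_force(),bot.get_clock())
```

```text
[ 463.3352166  -207.49965264   32.12375908] [-0.30216774  0.31649286 -0.0533814 ]
[ 462.77940711 -207.34986675   31.82605579] [-0.23256365  0.14016859  6.25036839] 0.4216243753734987 27.1083
[ 462.97452501 -207.33016573   31.95007613] [1.69549379 2.38243367 5.79870953] 0.4213496957156683 20.75037676100692 30.6083
```

```bash
cat > ins.py <<'E'
from h import *
import sys
bot.grip(0,40);bot.hold(.1)
p=np.array(bot.get_tcp_pos())
bot.move_straight([p[0],p[1],120],velocity=150)
n=np.array([525.6,8.0])
bot.goto([*n,110],quat(60))
bot.move_straight([*n,60],velocity=120);bot.hold(.2)
f0=np.array(bot.get_ft_force());p=np.array(bot.get_tcp_pos());print(p,f0,bot.get_gripper_width(),bot.get_clock())
n+=n-p[:2] if 0 else 0
z=59.
while z>42:
    z-=1.5
    bot.move_straight([*n,z],velocity=25);bot.hold(.05)
    F=np.array(bot.get_ft_force())-f0;p=np.array(bot.get_tcp_pos())
    print(z,p.round(2),F.round(2),n.round(2),round(bot.get_clock(),2),flush=True)
    if F[2]>7: print("touch");break
    n+=np.clip(F[:2]/10,-.4,.4)
np.save("n.npy",[*n,z,*f0])
E
python3 ins.py
```

```text
[526.65462533   7.66851877  61.15413014] [ 1.29858647  0.04616218 -3.29279754] 0.4163549337421405 33.3333
57.5 [525.55   8.11  57.53] [-1.76  0.23 -0.11] [525.6   8. ] 33.63
56.0 [525.32   8.07  55.9 ] [-1.33  0.78  0.71] [525.42   8.02] 33.93
54.5 [525.2    8.12  54.4 ] [-0.99 -0.16  0.55] [525.29   8.1 ] 34.23
53.0 [525.09   8.07  52.91] [-1.43 -0.15  0.82] [525.19   8.09] 34.53
51.5 [524.98   8.09  51.41] [-1.44 -1.07 -1.09] [525.05   8.07] 34.83
50.0 [524.83   7.96  49.93] [-1.52 -1.17  1.18] [524.91   7.96] 35.13
48.5 [524.72   7.85  48.45] [-2.3  -0.33  0.36] [524.75   7.85] 35.43
47.0 [524.48   7.84  46.93] [-1.64  0.01 -0.35] [524.52   7.81] 35.73
45.5 [524.38   7.84  45.47] [-0.8   0.19  0.23] [524.36   7.81] 36.03
44.0 [524.53   7.79  44.13] [-1.35  0.25  0.54] [524.28   7.83] 36.33
42.5 [524.6    7.81  44.08] [-4.97  0.87 11.45] [524.14   7.86] 36.63
touch
```

Run:
```python
from h import *
bot.move_straight([524.7,7.8,44.0],velocity=20);bot.hold(.1)
bot.grip(0.65);bot.hold(.2)
bot.move_straight([524.7,7.8,130],velocity=100)
bot.goto([440,-120,230],quat(0));bot.hold(.2)
s=optics.read_camera("scene");d=optics.read_camera("side")
c=np.hstack([cv2.resize(x,(400,400),interpolation=cv2.INTER_CUBIC) for x in (s["pixels"][110:290,190:370],d["pixels"][110:290,180:360])])
cv2.imwrite("pics/i.png",c[:,:,::-1]);print(bot.get_clock())
for n,cam in(("s",s),("d",d)): print(n,proj(cam,[525.3,8,54]))
```

```text
39.5833
s [235.30867049 199.00682302]
d [247.34303367 189.68380143]
```

View pics/i.png

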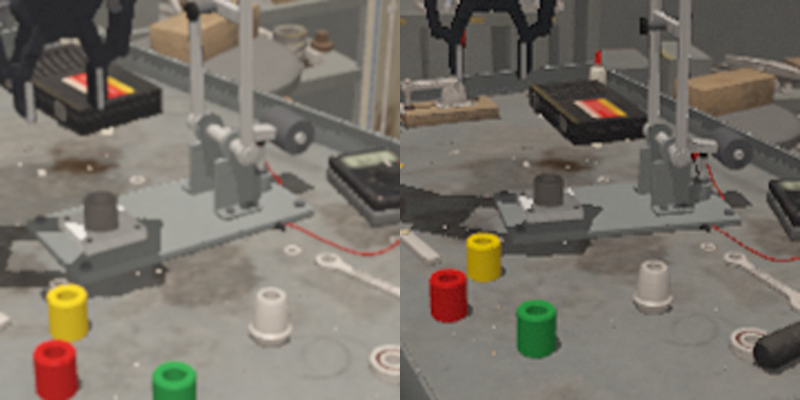

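The bush stands upright in the nest at (100,212) and (547,190), seated at the expected height. The arm is open on its stop, the collet is undisturbed at (270,318), and the gripper is clear.

```bash
python3 -c "
from rig import bot
print(bot.hand_in())"
```

```text
the job is handed in; nothing more can be done
None
```

The job is handed in at about 40 s: the hold-down arm rests open on its stop (about 1.53 rad), the dark bush is seated upright and fully home in the nest, and the collet was left where it stood.

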